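Tip a drilled block out of its drilling nest

TASK

The wooden block with the two drilled holes is finished, but it sits flush in its drilling nest with no room for fingers. Press down its end at the nest's notch so that the other end tips up out of the nest and stays up, then take the block by the raised end and lay it flat in the white parts tray, without dropping it. Leave the undrilled block as it lies in its own nest.

Things in the scene. Friction and masses are not known exactly. Their poses are not given: they have to be found in the camera images.
- drilled_mid (a point): Centre (half-way up) of the drilled block: loose wood, 120 (x) x 50 (y) x 24 (z) mm, 0.1 kg, two 18 mm holes down through it on its long axis; +x to the notch, z up. Top flush with its nest's, 1.5 mm to the side walls. Pressed down within 10 mm of its +x end to 16 mm below the nest's top, it rocks over, falls to 28 deg and stays; its -x end is then free to pinch across y, 45 mm from the centre.
- nest_notch (a point): Notch of the drilled block's fixed grey nest (152 x 81 x 54 mm high), at the height of the nest's top, 73 mm from the block's centre along its +x: a 53 mm wide gap in the end wall, there 18 mm lower, 12 mm thick, 7 mm off the block's end. It marks the end to press: the nest's floor (30 mm up) is level to 3 mm past the block's centre, then slopes down 28 degrees to the notch. x outwards, z up.
- tray_in (a point): Centre of the inner floor of the fixed white parts tray: outside 220 (x) x 170 (y) x 26 mm high, walls 4 mm thick, floor 4 mm above the bench. x along its long side, z up.
- plain_mid (a point): Centre of the undrilled block, of the same wood and size (120 x 50 x 24 mm) but without holes, lying in an identical nest. It must stay as it is.
Things that resemble listed ones, but are neither listed nor needed, are in the scene too. Leave any green, purple or yellow look-alike of the part that bears drilled_mid alone.

How it is judged:
On the way:
1. the drilled block is tipped up in its nest, by more than 20 degrees, without having been taken out (angle between drilled_mid's own z axis and vertical between 0.35 and 0.65 rad and distance of drilled_mid from where it was at the start of the episode below 0.02 m), for 0.2 s.
At the end, for the whole second after the job is handed in: The drilled block lies at rest on the tray's floor, flat within 10 degrees (either face up, any yaw), its centre within 75 mm (tray x) and 65 mm (tray y) of the tray's centre; the undrilled block is still in its nest, level within 10 degrees and within 10 mm of where it was (x of drilled_mid in the frame of tray_in between -0.075 and 0.075 m and y of drilled_mid in the frame of tray_in between -0.065 and 0.065 m and (angle between drilled_mid's own z axis and vertical below 0.17 rad or angle between drilled_mid's own z axis and vertical above 2.97 rad) and height (world z) of drilled_mid below 0.025 m and linear speed of drilled below 0.02 m/s and distance of plain_mid from where it was at the start of the episode below 0.01 m and angle between plain_mid's own z axis and vertical below 0.17 rad); the robot touches nothing.
It fails at once if the undrilled block is tipped or shifted by more than 10 mm (distance of plain_mid from where it was at the start of the episode above 0.01 m or angle between plain_mid's own z axis and vertical above 0.17 rad).
It fails at once if the drilled block is dropped: out of the fingers with its centre more than 90 mm above the bench (height (world z) of drilled_mid above 0.09 m and contact force between the fingers and drilled below 0.05 N).
It also fails if it takes over 48 s, if anything falls off the work surface, if the arm or the gripper's body presses on something with over 40 N, if the wrist force passes 120 N, or if a joint passes its speed limit or range.

ROBOT

A 6-joint arm with a two-finger parallel gripper is mounted at the origin on the work surface. World frame = base frame: x ahead of the robot, y to its left, z up, the work surface at z = 0. Lengths are in m, angles in rad, forces in N, time in s.
With the tool pointing down it reaches from about 0.3 to 0.775 m from the base axis. Payload 14.6 kg.
Tool frame: the origin (TCP) lies midway between the tips of the shut fingers; the grasp point (between the pads) lies 19 mm behind it (ctrl.grip_depth is the z of the grasp point in the tool frame, in m); z points along the fingers, y is the line along which they close (so a half turn about z gives the same grasp; the last joint's range is limited). The gripper opens to 94 mm and grips with 3 to 60 N. Pads are 16 mm wide; open, the fingers measure 119 mm over their backs; the gripper's body (75 mm by 177 mm) begins 78 mm behind the grasp point.
Start: joints at [1.184, 0.3, 1.521, -0, 1.321, -0.067], TCP at [0.173, 0.522, 0.205] pointing down, gripper open.
Joint ranges: [-3.03, 3.03], [-0.79, 2.21], [0.23, 2.52], [-1.04, 4.18], [0, 3.07], [-2.55, 2.55]. Speed limits (rad/s): [2.22, 2.22, 2.57, 3.14, 3.14, 3.14].

INTERFACE

Orientations are given as [roll, pitch, yaw] about the fixed x, y, z axes, in that order (R = Rz(yaw) Ry(pitch) Rx(roll)).
In Python, from station import ctrl gives the robot as it stands. The module is installed in compiled form; this text tells all that it offers.
- The arm moves only by the tool carry_out, never from a script. Its argument "commands" is a list of rows, each a list of 3 entries, a list of its own where there are three numbers: the closure, from 0 (fully open) to 1 (shut), then the shift along the tool's x, y, z in mm, then the turn, a rotation vector about the tool's x, y, z in rad. In form: [[gripper, [tx, ty, tz], [wx, wy, wz]], ...]. A call has 1 to 10 rows; each row shifts and turns the commanded pose from where the row before left it, along the tool's axes as they then stand; what a row does not reach is not made up. A row lasts 1/8 s, in which the tool goes at most 62.5 mm and 10.7 degrees, less where a joint would pass 70% of its speed; a pose out of reach is approached as far as the arm can. A call with a gripper value outside its range is refused whole. The fingers move at their own pace and stop on an object; "squeeze" is the grip in N (left out, the last holds). Time passes only in rows, so rows that do not move let the fingers close. It gives the time, the measured TCP pose, the force, the opening and the grip force at its end, in the units of the state.
- ctrl.get_obs(): the state, without advancing time (a new reading comes with each control period).
- ctrl.camera(name): name is "scene" or "top" or "wrist"; returns a dict with "img" (480x640x3 uint8, blue, green, red), "camera_matrix" (3x3 intrinsics, pixels), "rvec" (rotation vector, rad) and "tvec" (3), from world to camera coordinates, as OpenCV has them. Camera axes: x right, y down, z forward; pixel columns grow to the right and rows downward; lengths in m; the calibration is good to about 2 mm. A picture is of the moment at which its call begins. There is no depth.
- ctrl.hand_in(): hands the job in; it is judged then, once.
Trained networks look in the newest picture that a camera, given by its name, has taken for a name from the list of things; names that differ only in an ending like _2 or _b are one class to them, and where a whole thing is asked for, a point or a joint stands for the part that bears it (a point fixed in the world has none). Each returns a list of dicts, best first, with "score" (0 to 1); they miss things now and then, are a little off and sometimes report something else, mostly with a low value. They report only what shows in the picture. A call takes as long as a camera call. They do not tell look-alikes from the thing itself.
- ctrl.outline_of(thing, camera): "region" (480x640 bool, what is visible of it).
- ctrl.place_of(thing, camera): "at" ([x, y, z] in m, in world coordinates, good to about 4 mm: a listed point, or the origin of a listed thing).
The state is a dict: "time_s": time; "qpos": joint angles; "joint_vel": joint speeds; "tau": joint torques, N m; "ee_pos": TCP position; "eef_rot": TCP orientation; "force": force on the tool from outside, world axes, zero at the start; "moment": the same for the moment, N m; "grip_width": finger opening in m; "grip_force": force on a finger pad.
Only numpy, scipy, OpenCV 4.12 (cv2) and the standard library are available. Lean on these libraries where they do the work, as an engineer would, in place of code of your own. Each camera call takes 0.05 s, during which the arm holds its last target. There are 200 camera calls.

## Working session

There is one attempt and no reset: what is moved stays moved. The work goes in short steps, Python scripts to look and compute and a tool call to move; the robot and the scene stay as the last step left them, time stands still between calls to the robot, and variables do not carry over. Pictures are saved under pics/ and viewed, at most 10 in all, crops included, and the job is handed in when it is done.

Besides the shell and the picture viewer there is one more tool, called after "Emit:" as a command line: name --argument value ..., lists and objects as JSON in quotes. carry_out: Moves the arm, as the interface text tells. Its arguments: {"type":"object","properties":{"commands":{"type":"array","items":{"type":"array"}},"squeeze":{"type":"number"}},"required":["commands"]}

```bash
mkdir -p pics; python3 - <<'E'
from station import ctrl
import cv2
for c in ("scene","top"):
    d=ctrl.camera(c); cv2.imwrite(f"pics/{c}0.png",d["img"])
    for t in ("drilled_mid","nest_notch","tray_in","plain_mid"):
        for r in ctrl.place_of(t,c)[:4]: print(c,t,round(r["score"],2),[round(float(v),4) for v in r["at"]])
print(ctrl.get_obs()["eef_rot"],ctrl.grip_depth)
E
```

```text
scene drilled_mid 0.91 [0.5983, 0.2377, 0.0405]
scene drilled_mid 0.9 [0.5464, 0.3977, 0.0089]
scene drilled_mid 0.87 [0.7892, 0.1555, 0.0118]
scene drilled_mid 0.75 [0.3801, 0.4024, 0.01]
scene nest_notch 0.83 [0.671, 0.2541, 0.0535]
scene tray_in 0.93 [0.5345, 0.0182, 0.0033]
scene tray_in 0.69 [0.673, 0.2561, 0.051]
scene plain_mid 0.79 [0.5402, -0.2304, 0.0435]
top drilled_mid 0.95 [0.3826, 0.3993, 0.0105]
top drilled_mid 0.82 [0.4179, 0.2242, 0.0128]
top drilled_mid 0.72 [0.5423, 0.3992, 0.01]
top drilled_mid 0.7 [0.5981, 0.2364, 0.0421]
top nest_notch 0.57 [0.6715, 0.2528, 0.0521]
top tray_in 0.57 [0.5306, 0.017, 0.0026]
top plain_mid 0.63 [0.5413, -0.2302, 0.0401]
[-3.14152152e+00 -2.84163296e-05  2.82185485e+00] -0.0188
```

View pics/top0.png

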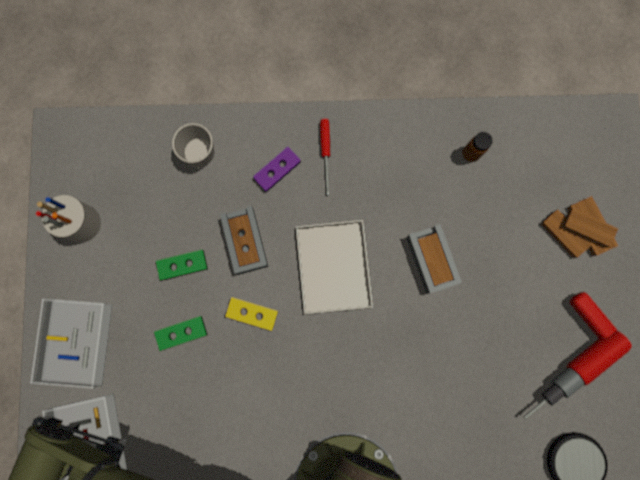

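View pics/scene0.png

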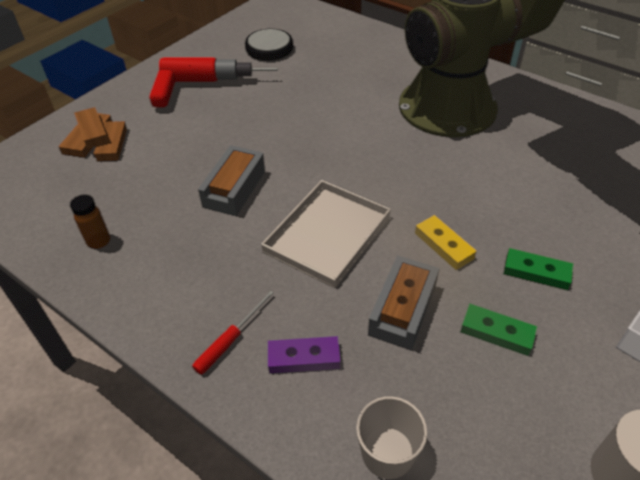

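The brown two-hole block in the grey nest, at top (243,240) / scene (405,295), fits the description. The green (181,265) and (181,333), yellow (251,313) and purple (277,169) blocks in top are loose look-alikes. The undrilled block is at top (435,259), and its notch end also faces away from the robot. I'll confirm this with one crop and measure the yaw.

```bash
cat > h.py <<'E'
from station import ctrl
import cv2, numpy as np
from scipy.spatial.transform import Rotation as Ro
def to_plane(d,uv,z):
    K,R=d["camera_matrix"],cv2.Rodrigues(np.array(d["rvec"],float))[0]; t=np.array(d["tvec"],float).ravel()
    c=-R.T@t; n=cv2.undistortPoints(np.array(uv,np.float64).reshape(-1,1,2),np.array(K,float),None)[:,0]
    r=np.c_[n,np.ones(len(n))]@R; return c+r*((z-c[2])/r[:,2])[:,None]
def plan(pos,rpy):
    o=ctrl.get_obs(); R0=Ro.from_euler("xyz",o["eef_rot"]); R=Ro.from_euler("xyz",rpy)
    print("shift mm",np.round(1000*R0.inv().apply(np.array(pos)-o["ee_pos"]),1),"turn",np.round((R0.inv()*R).as_rotvec(),3))
def show(): 
    o=ctrl.get_obs(); print({k:np.round(o[k],4) for k in("time_s","ee_pos","eef_rot","force","grip_width","grip_force","qpos")})
E
python3 - <<'E'
from h import *
for c in("scene","top"):
    d=ctrl.camera(c)
    if c=="scene": cv2.imwrite("pics/crop.png",cv2.resize(d["img"][240:360,330:490],None,fx=5,fy=5,interpolation=cv2.INTER_CUBIC))
    for t,z in(("drilled_mid",.054),("plain_mid",.054),("tray_in",.026)):
        for r in ctrl.outline_of(t,c):
            k=max(cv2.findContours(r["region"].astype(np.uint8),0,2)[0],key=cv2.contourArea)
            w=to_plane(d,k.reshape(-1,2),z)[:,:2]
            (cx,cy),s,a=cv2.minAreaRect((w*1000).astype(np.float32)); print(c,t,round(r["score"],2),round(cx,1),round(cy,1),np.round(s,1),round(a,1))
E
```

```text
scene drilled_mid 0.95 458.0 234.5 [127.9  65.6] 72.1
scene drilled_mid 0.88 607.8 239.1 [136.1  52.3] 14.1
scene drilled_mid 0.61 576.9 402.0 [ 65.  114.5] 12.3
scene drilled_mid 0.6 808.2 170.1 [ 63.1 116.8] 40.3
scene plain_mid 0.96 552.4 -228.3 [137.7  49.7] 16.7
scene tray_in 0.56 541.3 22.3 [239.  181.6] 4.6
top drilled_mid 0.97 598.0 237.5 [121.7  52.2] 13.6
top drilled_mid 0.97 776.3 153.0 [ 53.6 118.5] 40.3
top drilled_mid 0.9 541.3 391.0 [ 54.2 123.1] 11.1
top drilled_mid 0.84 417.9 220.3 [120.4  51.6] 73.0
top drilled_mid 0.75 376.0 391.4 [ 51.6 122.8] 17.8
top plain_mid 0.81 540.7 -230.4 [118.5  52.6] 17.0
top tray_in 0.58 531.6 16.9 [224.2 170.7] 4.4
```

View pics/crop.png

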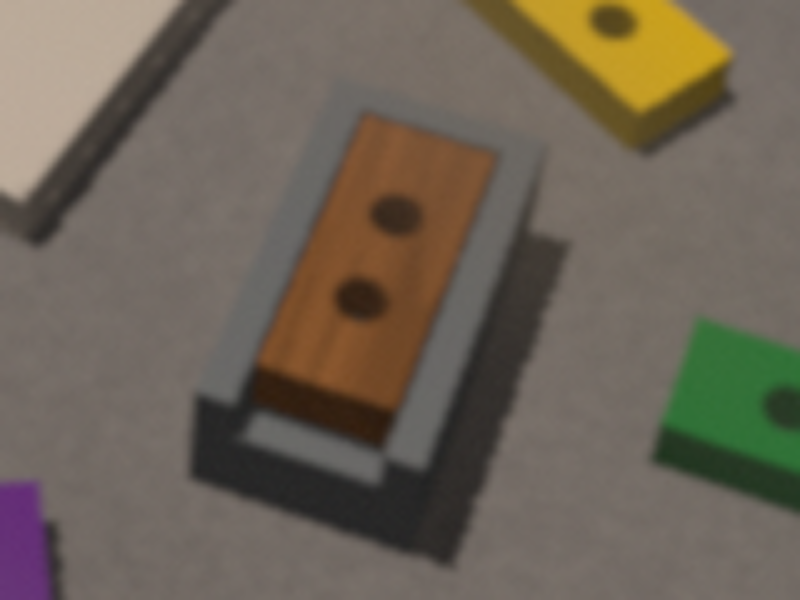

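The crop confirms it: brown wood with two holes, seated flush in the grey nest, with the notch at the lower end (crop (315,450)), which is world +x. The block's centre is at about (0.598, 0.237) and its yaw is about 0.235.

```bash
python3 - <<'E'
from h import *
y=.235; p=np.array([.598,.237])+.061*np.array([np.cos(y),np.sin(y)]); print(p)
plan([*p,.12],[np.pi,0,y+np.pi]); plan([*p,.12],[np.pi,0,y])
o=ctrl.get_obs();print(o["qpos"])
E
```

```text
[0.65732337 0.25120342]
shift mm [-545.  -104.9   85.5] turn [-0.    -0.    -0.555]
shift mm [-545.  -104.9   85.5] turn [-0.     0.     2.587]
[ 1.18440853e+00  2.99900734e-01  1.52099845e+00 -7.13975069e-06
  1.32071988e+00 -6.66014626e-02]
```

Emit:
carry_out --commands '[[1,[-50,-10,0],[0,0,0]],[1,[-50,-10,0],[0,0,0]],[1,[-50,-10,0],[0,0,0]],[1,[-50,-10,0],[0,0,0]],[1,[-50,-10,0],[0,0,0]],[1,[-50,-10,0],[0,0,0]],[1,[-50,-10,0],[0,0,0]],[1,[-50,-10,0],[0,0,0]],[1,[-50,-10,0],[0,0,0]],[1,[-50,-10,0],[0,0,0]]]' --squeeze 20

```text
time_s: 2.15
ee_pos: [0.6175, 0.269, 0.2054]
eef_rot: [3.142, 0.0, 2.822]
force: [-0.4, 0.1, -0.2]
grip_width: 0.0006
grip_force: 0.0
```

Emit:
carry_out --commands '[[1,[-45,-5,0],[0,0,0]],[1,[0,0,20],[0,0,-0.14]],[1,[0,0,20],[0,0,-0.14]],[1,[0,0,20],[0,0,-0.14]],[1,[0,0,20],[0,0,-0.135]],[1,[0,0,0],[0,0,0]],[1,[0,0,0],[0,0,0]]]'

```text
time_s: 3.02
ee_pos: [0.6576, 0.2512, 0.1265]
eef_rot: [3.142, 0.001, -2.909]
force: [0.1, 0.6, 0.6]
grip_width: 0.0005
grip_force: 0.0
```

```bash
python3 - <<'E'
from h import *
y=.235; p=np.array([.598,.237])+.061*np.array([np.cos(y),np.sin(y)])
show(); plan([*p,.06],[np.pi,0,y+np.pi])
d=ctrl.camera("wrist"); cv2.imwrite("pics/w1.png",d["img"])
for t in("drilled_mid","nest_notch"):
    print([(round(r["score"],2),np.round(r["at"],4)) for r in ctrl.place_of(t,"wrist")[:2]])
E
```

```text
{'time_s': np.float64(3.025), 'ee_pos': array([0.6576, 0.2512, 0.1265]), 'eef_rot': array([ 3.1415e+00,  1.1000e-03, -2.9094e+00]), 'force': array([0.1341, 0.6062, 0.5661]), 'grip_width': np.float64(0.0005), 'grip_force': np.float64(0.0), 'qpos': array([ 0.3129,  0.7127,  1.0956, -0.    ,  1.3322, -1.4901])}
shift mm [ 0.3  0.1 66.5] turn [ 0.     0.001 -0.003]
[(0.79, array([0.7866, 0.1548, 0.0111])), (0.69, array([0.5998, 0.2384, 0.0422]))]
[(0.76, array([0.6722, 0.2583, 0.0503]))]
```

View pics/w1.png

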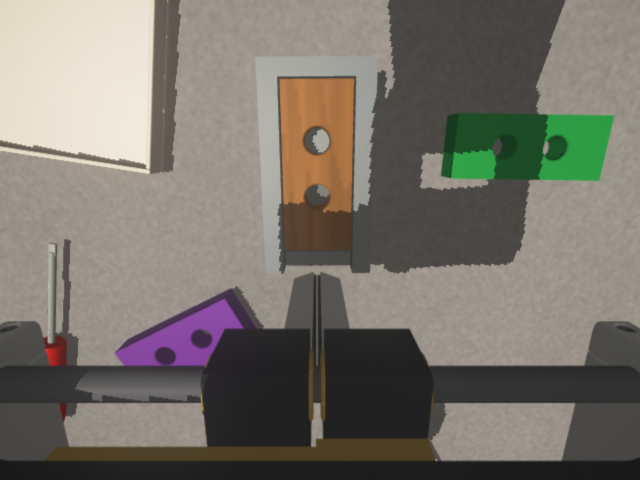

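In the wrist view the drilled block's corners are at (278,77), (355,77), (281,251) and (354,251). The shut fingers at (318,275) are in line with its axis. I'll convert these pixels to positions.

```bash
python3 - <<'E'
from h import *
d=ctrl.camera("wrist")
w=to_plane(d,[(278.5,77),(355.5,77),(281,250.5),(353.5,250.5)],.054); print(np.round(w,4))
a=w[:2].mean(0);b=w[2:].mean(0);print((a+b)/2,np.linalg.norm(b-a),np.arctan2(*(b-a)[[1,0]]))
u=(b-a)/np.linalg.norm(b-a);print("tcp past end mm",1000*(ctrl.get_obs()["ee_pos"]-b)[:2]@u[:2], "lat",1000*np.cross(u[:2],(ctrl.get_obs()["ee_pos"]-b)[:2]))
E
```

```text
[[0.5458 0.1972 0.054 ]
 [0.5339 0.2471 0.054 ]
 [0.664  0.2236 0.054 ]
 [0.6512 0.2773 0.054 ]]
[0.59870551 0.23630746 0.054     ] 0.12110922043332427 0.23583947038791364
tcp past end mm 0.11122891941007133 lat 0.7040976961370132<stdin>:5: DeprecationWarning: Arrays of 2-dimensional vectors are deprecated. Use arrays of 3-dimensional vectors instead. (deprecated in NumPy 2.0)
```

Emit:
carry_out --commands '[[1,[0,0,25],[0,0,0]],[1,[0,0,25],[0,0,0]],[1,[0,0,15],[0,0,0]],[1,[0,0,5],[0,0,0]],[1,[0,0,3],[0,0,0]],[1,[0,0,3],[0,0,0]],[1,[0,0,3],[0,0,0]]]'

```text
time_s: 4.1
ee_pos: [0.6575, 0.2512, 0.0468]
eef_rot: [3.142, 0.001, -2.906]
force: [-0.0, -0.0, -0.9]
grip_width: 0.0005
grip_force: 0.0
```

Emit:
carry_out --commands '[[1,[0,0,2],[0,0,0]],[1,[0,0,2],[0,0,0]],[1,[0,0,2],[0,0,0]],[1,[0,0,2],[0,0,0]],[1,[0,0,1],[0,0,0]],[1,[0,0,1],[0,0,0]],[1,[0,0,0],[0,0,0]],[1,[0,0,0],[0,0,0]]]'

```text
time_s: 5.1
ee_pos: [0.6573, 0.2511, 0.0365]
eef_rot: [3.142, 0.0, -2.906]
force: [-0.2, 0.1, 0.3]
grip_width: 0.0005
grip_force: 0.0
```

```bash
python3 - <<'E'
from h import *
show()
d=ctrl.camera("scene"); cv2.imwrite("pics/s2.png",cv2.resize(d["img"][200:360,300:500],None,fx=3.5,fy=3.5,interpolation=cv2.INTER_CUBIC))
E
```

```text
{'time_s': np.float64(5.1), 'ee_pos': array([0.6573, 0.2511, 0.0365]), 'eef_rot': array([ 3.1416e+00,  1.0000e-04, -2.9064e+00]), 'force': array([-0.2262,  0.14  ,  0.3312]), 'grip_width': np.float64(0.0005), 'grip_force': np.float64(0.0), 'qpos': array([ 0.3129,  0.8019,  1.1616,  0.    ,  1.178 , -1.4931])}
```

View pics/s2.png

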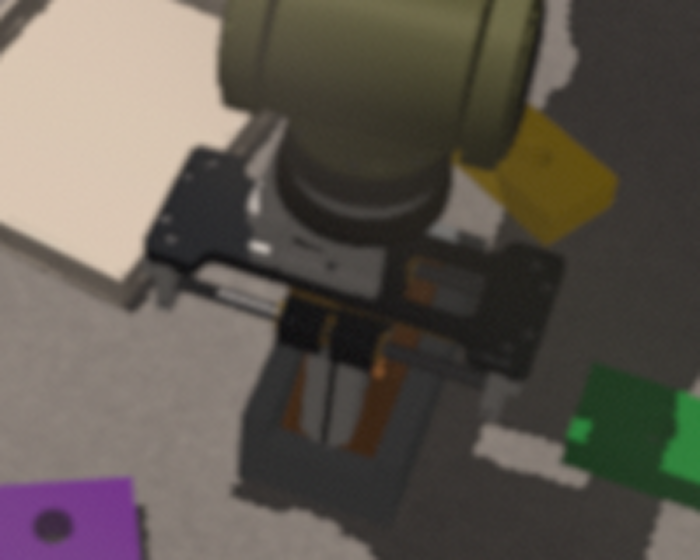

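The +x end has dropped below the nest's rim (crop (340,440)), there's no contact force, and the block looks tipped. I'll lift clear, open, and look again.

Emit:
carry_out --commands '[[1,[0,0,-20],[0,0,0]],[1,[0,0,-35],[0,0,0]],[1,[0,0,-35],[0,0,0]],[0,[0,0,-25],[0,0,0]],[0,[0,0,0],[0,0,0]],[0,[0,0,0],[0,0,0]],[0,[0,0,0],[0,0,0]],[0,[0,0,0],[0,0,0]]]'

```text
time_s: 6.15
ee_pos: [0.657, 0.251, 0.1506]
eef_rot: [-3.142, -0.001, -2.906]
force: [0.6, 0.2, -0.1]
grip_width: 0.047
grip_force: 0.0
```

```bash
python3 - <<'E'
from h import *
show()
for c in("wrist","scene","top"):
    d=ctrl.camera(c)
    if c=="wrist": cv2.imwrite("pics/w3.png",d["img"])
    print(c,[(round(r["score"],2),np.round(r["at"],4)) for r in ctrl.place_of("drilled_mid",c)[:5]])
E
```

```text
{'time_s': np.float64(6.15), 'ee_pos': array([0.657 , 0.251 , 0.1506]), 'eef_rot': array([-3.1415e+00, -1.3000e-03, -2.9064e+00]), 'force': array([ 0.6213,  0.1786, -0.1291]), 'grip_width': np.float64(0.047), 'grip_force': np.float64(0.0), 'qpos': array([ 0.3128,  0.6943,  1.0696,  0.    ,  1.379 , -1.4931])}
wrist [(0.88, array([0.5467, 0.3984, 0.0135])), (0.68, array([0.6045, 0.2396, 0.0403])), (0.63, array([0.7868, 0.1548, 0.0115])), (0.48, array([0.5308, 0.0143, 0.0046]))]
scene [(0.72, array([0.6055, 0.2382, 0.0419])), (0.68, array([0.5422, 0.3991, 0.0101])), (0.64, array([0.3816, 0.3998, 0.0115])), (0.57, array([0.417 , 0.2236, 0.0138])), (0.56, array([0.7887, 0.1546, 0.0109]))]
top [(0.82, array([0.5432, 0.3998, 0.0106])), (0.72, array([0.3815, 0.4006, 0.0115])), (0.68, array([0.788 , 0.1501, 0.0121]))]
```

View pics/w3.png

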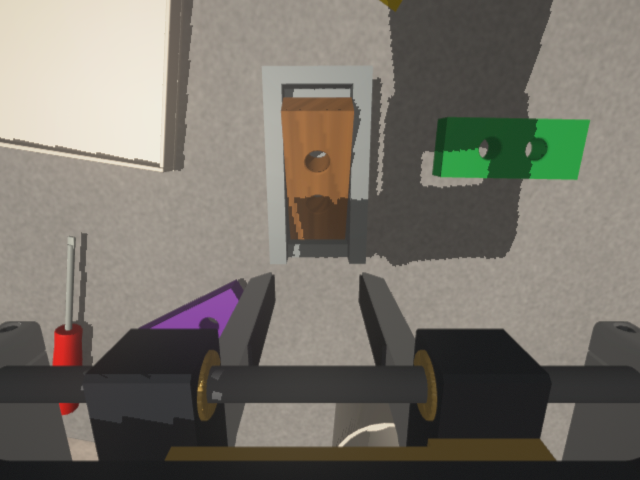

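The block is tipped: its -x end face shows at (318,104), with the raised top edge at (282,110)–(355,110), and the +x top edge is at row 240. I'll check this against the 28° model.

```bash
python3 - <<'E'
from h import *
y=.235; c0=np.array([.598,.2365]); u=np.array([np.cos(y),np.sin(y)])
for z,px in((.0808,(318.5,110)),(.0596,(318,97)),(.0230,(318,241))):
  d=ctrl.camera("wrist"); w=to_plane(d,[px],z)[0,:2]-c0; print("obs X,Y mm",1000*w@u,1000*(w@[-u[1],u[0]]))
p=c0+(-.031)*u; print(p); plan([*p,.12],[np.pi,0,y+np.pi])
E
```

```text
obs X,Y mm -39.5349711511154 0.3988994928474405
obs X,Y mm -50.364919861434245 0.132685178578791
obs X,Y mm 68.86984936444043 0.4688252969127332
[0.56785206 0.22928187]
shift mm [92.  -0.4 31.4] turn [-0. -0.  0.]
```

The model fits, with the block slid about 2 mm towards the notch. I'll move over the raised end and descend with the fingers open.

Emit:
carry_out --commands '[[0,[45,0,0],[0,0,0]],[0,[46,0,0],[0,0,0]],[0,[0,0,15],[0,0,0]],[0,[0,0,15],[0,0,0]],[0,[0,0,15],[0,0,0]],[0,[0,0,15],[0,0,0]],[0,[0,0,15],[0,0,0]],[0,[0,0,10],[0,0,0]],[0,[0,0,5],[0,0,0]],[0,[0,0,0],[0,0,0]]]'

```text
time_s: 7.85
ee_pos: [0.5688, 0.2299, 0.0614]
eef_rot: [-3.142, -0.0, -2.906]
force: [-0.2, 0.5, 0.2]
grip_width: 0.0941
grip_force: 0.0
```

Emit:
carry_out --commands '[[0.5,[0,0,0],[0,0,0]],[0.5,[0,0,0],[0,0,0]],[1,[0,0,0],[0,0,0]],[1,[0,0,0],[0,0,0]],[1,[0,0,0],[0,0,0]],[1,[0,0,0],[0,0,0]],[1,[0,0,0],[0,0,0]]]' --squeeze 45

```text
time_s: 8.72
ee_pos: [0.5688, 0.2299, 0.0615]
eef_rot: [-3.142, 0.0, -2.906]
force: [-0.3, -0.9, -0.5]
grip_width: 0.0497
grip_force: 45.0
```

Gripped at 49.7 mm with 45 N. Lifting gently.

Emit:
carry_out --commands '[[1,[0,0,-4],[0,0,0]],[1,[0,0,-8],[0,0,0]],[1,[0,0,-12],[0,0,0]],[1,[0,0,-15],[0,0,0]],[1,[0,0,-15],[0,0,0]],[1,[0,0,-15],[0,0,0]],[1,[0,0,-11],[0,0,0]],[1,[0,0,0],[0,0,0]]]'

```text
time_s: 9.72
ee_pos: [0.5691, 0.23, 0.1424]
eef_rot: [3.141, 0.001, -2.906]
force: [0.1, 0.3, -0.6]
grip_width: 0.0495
grip_force: 45.0
```

```bash
python3 - <<'E'
from h import *
show()
o=ctrl.get_obs(); R0=Ro.from_euler("xyz",o["eef_rot"]); c=np.array([-.038,0,.0205])
R=R0*Ro.from_rotvec([0,-.489,0]); g=np.array([.531,.017,.018])
for h in(.08,.0): 
    p=g+[0,0,h]-R.apply(c); print(h,p,1000*R0.inv().apply(p-o["ee_pos"]))
for cam in("scene",):
    d=ctrl.camera(cam); cv2.imwrite("pics/s4.png",d["img"][130:430,150:550])
    print([(round(r["score"],2),np.round(r["at"],4)) for r in ctrl.place_of("drilled_mid",cam)[:6]])
    print("now",o["ee_pos"]+R0.apply(c))
E
```

```text
{'time_s': np.float64(9.725), 'ee_pos': array([0.5691, 0.23  , 0.1424]), 'eef_rot': array([ 3.1415e+00,  1.4000e-03, -2.9063e+00]), 'force': array([ 0.1031,  0.2679, -0.5792]), 'grip_width': np.float64(0.0495), 'grip_force': np.float64(44.9875), 'qpos': array([ 0.3244,  0.4944,  1.4013, -0.    ,  1.2445, -1.4816])}
0.08 [0.48901286 0.00693546 0.09818666] [ 129.91534626 -198.26221301   43.97818356]
0.0 [0.48901286 0.00693546 0.01818666] [ 130.02755617 -198.27139694  123.97810434]
[(0.91, array([0.6045, 0.2373, 0.1202])), (0.72, array([0.4182, 0.222 , 0.0145])), (0.71, array([0.3817, 0.4024, 0.0076])), (0.67, array([0.7883, 0.1542, 0.0124])), (0.57, array([0.5472, 0.3973, 0.01  ])), (0.31, array([ 0.5391, -0.2302,  0.041 ]))]
now [0.60605575 0.23886699 0.1219231 ]
```

View pics/s4.png

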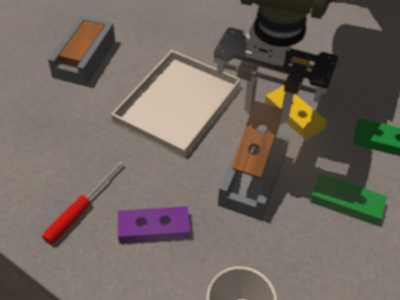

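The block is held and clear of the nest (crop (255,145)), tilted as before. Moving over the tray, lowering a little, then turning it flat.

Emit:
carry_out --commands '[[1,[10,-15,0],[0,0,0]],[1,[18,-27,0],[0,0,0]],[1,[18,-28,0],[0,0,0]],[1,[18,-28,0],[0,0,0]],[1,[18,-28,0],[0,0,0]],[1,[18,-28,0],[0,0,0]],[1,[18,-27,10],[0,0,0]],[1,[12,-17,15],[0,0,0]],[1,[0,0,10],[0,0,0]],[1,[0,0,0],[0,-0.08,0]]]'

```text
time_s: 11.08
ee_pos: [0.4888, 0.0077, 0.1053]
eef_rot: [3.141, 0.08, -2.906]
force: [0.7, 0.5, -0.9]
grip_width: 0.05
grip_force: 45.0
```

Emit:
carry_out --commands '[[1,[0,0,0],[0,-0.1,0]],[1,[0,0,0],[0,-0.1,0]],[1,[0,0,0],[0,-0.1,0]],[1,[0,0,0],[0,-0.11,0]],[1,[0,0,0],[0,0,0]],[1,[0,0,0],[0,0,0]]]'

```text
time_s: 11.82
ee_pos: [0.4891, 0.0074, 0.1067]
eef_rot: [3.141, 0.488, -2.906]
force: [0.3, 0.9, -1.6]
grip_width: 0.0498
grip_force: 45.0
```

```bash
python3 - <<'E'
from h import *
show()
o=ctrl.get_obs(); R0=Ro.from_euler("xyz",o["eef_rot"]); c=np.array([-.038,0,.0205])
print("block pred",o["ee_pos"]+R0.apply(c)); print("down 10mm in tool",R0.inv().apply([0,0,-10]))
d=ctrl.camera("scene"); cv2.imwrite("pics/s5.png",cv2.resize(d["img"][130:330,230:450],None,fx=3,fy=3,interpolation=cv2.INTER_CUBIC))
print([(round(r["score"],2),np.round(r["at"],4)) for r in ctrl.place_of("drilled_mid","scene")[:6]])
E
```

```text
{'time_s': np.float64(11.825), 'ee_pos': array([0.4891, 0.0074, 0.1067]), 'eef_rot': array([ 3.1413,  0.4884, -2.9059]), 'force': array([ 0.2879,  0.94  , -1.5672]), 'grip_width': np.float64(0.0498), 'grip_force': np.float64(44.9875), 'qpos': array([-0.1611,  0.0678,  2.139 ,  0.3809,  0.5103, -2.2613])}
block pred [0.53105345 0.01748502 0.10646826]
down 10mm in tool [ 4.69250343e+00 -2.27189204e-03  8.83065153e+00]
[(0.83, array([0.5431, 0.3993, 0.0091])), (0.63, array([0.3803, 0.4018, 0.0133])), (0.62, array([0.5276, 0.0217, 0.1039])), (0.6, array([0.7905, 0.1525, 0.0115])), (0.59, array([0.4189, 0.224 , 0.0111]))]
```

View pics/s5.png

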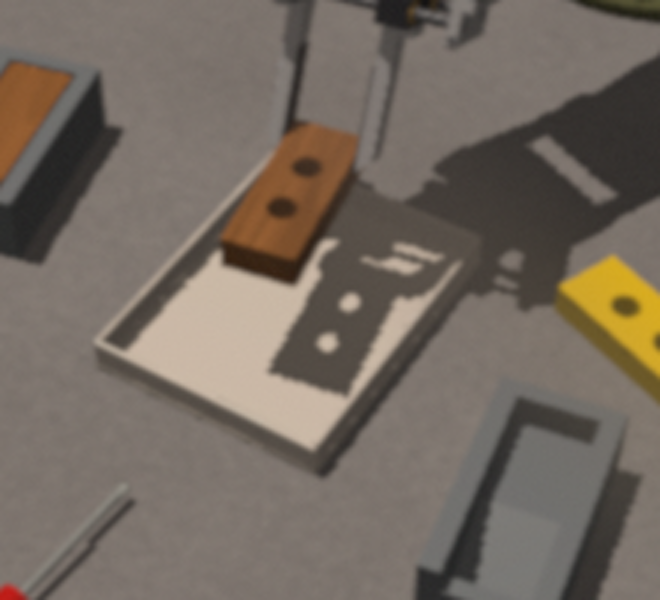

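The block is level over the tray (crop (290,200)). Lowering straight down now.

Emit:
carry_out --commands '[[1,[7,0,13.2],[0,0,0]],[1,[7,0,13.2],[0,0,0]],[1,[7,0,13.2],[0,0,0]],[1,[7,0,13.2],[0,0,0]],[1,[7,0,13.2],[0,0,0]],[1,[4.7,0,8.8],[0,0,0]],[1,[0,0,0],[0,0,0]],[1,[0,0,0],[0,0,0]]]'

```text
time_s: 12.92
ee_pos: [0.4894, 0.0078, 0.0231]
eef_rot: [-3.14, 0.489, -2.906]
force: [0.1, -0.5, -1.0]
grip_width: 0.0495
grip_force: 45.0
```

Emit:
carry_out --commands '[[1,[0.9,0,1.8],[0,0,0]],[1,[0,0,0],[0,0,0]]]'

```text
time_s: 13.18
ee_pos: [0.4894, 0.0082, 0.0214]
eef_rot: [-3.14, 0.488, -2.907]
force: [-0.5, 0.6, -1.5]
grip_width: 0.0497
grip_force: 45.0
```

Emit:
carry_out --commands '[[1,[0.9,0,1.8],[0,0,0]],[1,[0,0,0],[0,0,0]]]'

```text
time_s: 13.42
ee_pos: [0.4895, 0.0086, 0.0196]
eef_rot: [-3.14, 0.486, -2.907]
force: [0.1, -0.0, -0.6]
grip_width: 0.0496
grip_force: 45.0
```

Emit:
carry_out --commands '[[1,[0.7,0,1.3],[0,0,0]],[1,[0,0,0],[0,0,0]]]'

```text
time_s: 13.68
ee_pos: [0.4896, 0.0089, 0.0185]
eef_rot: [-3.139, 0.485, -2.908]
force: [0.5, -0.6, -1.0]
grip_width: 0.0496
grip_force: 45.0
```

Emit:
carry_out --commands '[[1,[0.7,0,1.3],[0,0,0]],[1,[0,0,0],[0,0,0]]]'

```text
time_s: 13.92
ee_pos: [0.4897, 0.0091, 0.0174]
eef_rot: [-3.139, 0.485, -2.908]
force: [0.8, -0.5, -0.4]
grip_width: 0.0497
grip_force: 45.0
```

Emit:
carry_out --commands '[[1,[0.5,0,0.9],[0,0,0]],[1,[0,0,0],[0,0,0]]]'

```text
time_s: 14.18
ee_pos: [0.4898, 0.0093, 0.0166]
eef_rot: [-3.138, 0.484, -2.908]
force: [-0.3, -0.1, 0.1]
grip_width: 0.0498
grip_force: 45.0
```

```bash
python3 - <<'E'
from h import *
show()
E
```

```text
{'time_s': np.float64(14.175), 'ee_pos': array([0.4898, 0.0093, 0.0166]), 'eef_rot': array([-3.1384,  0.484 , -2.908 ]), 'force': array([-0.3144, -0.1482,  0.0644]), 'grip_width': np.float64(0.0498), 'grip_force': np.float64(44.9874), 'qpos': array([-0.1514,  0.2757,  2.1841,  0.6586,  0.2846, -2.5539])}
```

Joint 6 has reached its -2.55 limit, so I'll raise slightly and turn the block about the vertical to move off it.

Emit:
carry_out --commands '[[1,[-1.4,0,-2.6],[0.035,0,0.066]],[1,[0,0,0],[0.035,0,0.066]],[1,[0,0,0],[0.035,0,0.066]],[1,[0,0,0],[0,0,0]]]'

```text
time_s: 14.68
ee_pos: [0.4897, 0.0097, 0.0196]
eef_rot: [-3.137, 0.484, -3.127]
force: [0.2, 0.0, -1.3]
grip_width: 0.0497
grip_force: 45.0
```

```bash
python3 - <<'E'
from h import *
show(); o=ctrl.get_obs(); y=o["eef_rot"][2]; plan(o["ee_pos"]-[0,0,.003],[np.pi,.489,y])
E
```

```text
{'time_s': np.float64(14.675), 'ee_pos': array([0.4897, 0.0097, 0.0196]), 'eef_rot': array([-3.1375,  0.4845, -3.1271]), 'force': array([ 0.1609,  0.0074, -1.3184]), 'grip_width': np.float64(0.0497), 'grip_force': np.float64(44.9884), 'qpos': array([-0.076 ,  0.2615,  2.1928,  0.1854,  0.2076, -1.8325])}
shift mm [1.4 0.  2.7] turn [-0.004 -0.005  0.   ]
```

Joint 6 now has margin. Correcting the small tilt and lowering to contact.

Emit:
carry_out --commands '[[1,[0.7,0,1.3],[-0.004,-0.005,0]],[1,[0.7,0,1.3],[0,0,0]],[1,[0.2,0,0.4],[0,0,0]],[1,[0,0,0],[0,0,0]]]'

```text
time_s: 15.18
ee_pos: [0.4898, 0.0092, 0.0162]
eef_rot: [-3.141, 0.489, -3.128]
force: [-0.2, 0.2, -0.5]
grip_width: 0.0495
grip_force: 45.0
```

Emit:
carry_out --commands '[[1,[0.3,0,0.5],[0,0,0]],[1,[0.2,0,0.4],[0,0,0]],[1,[0,0,0],[0,0,0]]]'

```text
time_s: 15.55
ee_pos: [0.4899, 0.0093, 0.0157]
eef_rot: [-3.141, 0.49, -3.128]
force: [-9.1, -1.0, 12.5]
grip_width: 0.0496
grip_force: 45.0
```

```bash
python3 - <<'E'
from h import *
show()
E
```

```text
{'time_s': np.float64(15.55), 'ee_pos': array([0.4899, 0.0093, 0.0157]), 'eef_rot': array([-3.1415,  0.4903, -3.1282]), 'force': array([-9.0737, -1.0288, 12.5276]), 'grip_width': np.float64(0.0496), 'grip_force': np.float64(44.9999), 'qpos': array([-0.0802,  0.2714,  2.1973,  0.2348,  0.1895, -1.8841])}
```

The block is on the floor with 12 N of contact. Releasing and withdrawing.

Emit:
carry_out --commands '[[0.25,[0,0,0],[0,0,0]],[0.25,[0,0,0],[0,0,0]],[0.25,[0,0,0],[0,0,0]],[0.25,[0,0,0],[0,0,0]],[0.25,[-5,0,-9],[0,0,0]],[0.25,[-10,0,-18],[0,0,0]],[0.25,[-14,0,-26],[0,0,0]],[0.25,[-14,0,-26],[0,0,0]],[0.25,[-14,0,-26],[0,0,0]],[0.25,[0,0,0],[0,0,0]]]'

```text
time_s: 16.8
ee_pos: [0.4916, 0.0092, 0.1372]
eef_rot: [-3.141, 0.494, -3.128]
force: [0.6, 0.5, -0.3]
grip_width: 0.0705
grip_force: 0.0
```

```bash
python3 - <<'E'
from h import *
show()
d=ctrl.camera("scene"); cv2.imwrite("pics/s6.png",d["img"][100:400,150:550])
for t in("drilled_mid","plain_mid","tray_in"): print([(round(r["score"],2),np.round(r["at"],4)) for r in ctrl.place_of(t,"scene")[:6]])
E
```

```text
{'time_s': np.float64(16.8), 'ee_pos': array([0.4916, 0.0092, 0.1372]), 'eef_rot': array([-3.1406,  0.494 , -3.1283]), 'force': array([ 0.6208,  0.4736, -0.3496]), 'grip_width': np.float64(0.0705), 'grip_force': np.float64(0.0), 'qpos': array([-0.0797,  0.0053,  2.1186,  0.0858,  0.5271, -1.727 ])}
[(0.81, array([0.5289, 0.0086, 0.0172])), (0.8, array([0.3806, 0.3973, 0.0102])), (0.63, array([0.5425, 0.3981, 0.0119])), (0.59, array([0.7871, 0.1545, 0.011 ])), (0.57, array([0.4178, 0.2242, 0.0113]))]
[(0.55, array([ 0.5402, -0.2281,  0.0436]))]
[(0.63, array([0.5323, 0.017 , 0.0025]))]
```

View pics/s6.png

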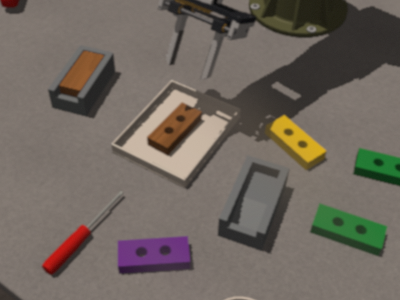

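The block lies flat near the tray's centre (crop (175,127)), the gripper is clear of it, and the undrilled block is still in its nest (crop (83,72)). Handing in.

```bash
python3 -c "
from station import ctrl
print(ctrl.hand_in())"
```

```text
the job is handed in; nothing more can be done
None
```

I tipped the drilled block up in its nest, took it by the raised end and laid it flat near the tray's centre; the undrilled block is still in its nest, and I handed the job in at about 17 s, with no verdict returned. One doubt: joint 6 briefly read -2.554 against its -2.55 limit while lowering, before I turned it back.

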